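Push the preserves tray home past its spring catch

TASK

The pull-out tray of preserves stands out on its runners, kept out by the red spring catch bar beside it. With your fingertips press the red bar down and, holding it down, push the tray forward so that its steel lug slides over the catch tooth; then push the tray fully home, so that the catch springs up behind the lug, and leave it. Pick nothing up, keep the jars and the tin standing in the tray, and leave the things on the table alone.

Things in the scene. Friction and masses are not known exactly. Their poses are not given: they have to be found in the camera images.
- rack: The fixed tray unit: plywood base 440 x 400 x 18 mm, two steel runners 60 mm high. Origin under the base, 20 mm nearer the robot than its middle. Its x axis is the direction in which the tray slides home (away from the robot), y to the left, z up. Only its place and yaw vary.
- tray (a joint): Slide of the pine tray (280 x 280 mm, walls up to 86 mm above the table; it cannot be lifted off), in m along the unit's x axis: 0 pulled out to the stop, 0.100 fully home on the rear stop. Starts between 0 and 0.016; until the catch is pressed, its tooth stops the tray at 0.020. About 3 N moves it; it stays where it is left.
- lug_face (a point): Centre of the near face of the steel lug on the tray's right side: an upright plate 55 mm wide, 6 mm thick, facing the robot, square to the unit's x, flush with the tray's front, 64 to 94 mm above the table. From its foot a 5 mm plate runs 60 mm forward (+x) over the red bar, underside 64 mm above the table. The tray's side wall is 35 mm to the left of this point.
- catch (a joint): How far the red catch bar is pressed straight down, in m: 0 up (free), 0.013 down on its stop. Sprung: about 4 N starts it, 9.5 N holds it right down; from 0.010 the tooth clears the lug. It springs up when released, but a lug lying over the tooth keeps it down (about 0.009) until the lug's near end has passed the tooth.
- bar_top (a point): On the flat top of the red catch bar, 32 mm ahead (+x) of its near end; 62 mm above the table when free, moves with the bar. Bar 26 mm wide, 128 mm long along the unit's x, in line with the lug face and running beneath the lug; it goes down level wherever pressed. The ribbed near part sticks out behind the lug; the far 16 mm are the tooth.
- tooth_top (a point): Centre of the top of the square catch tooth at the far end of the red bar: 16 mm long, 11 mm above the bar's top (73 mm above the table when free), 88 mm ahead (+x) of bar_top. A fingertip kept low on the bar runs against it before the tray is home; for the last push on the lug keep the fingertips 76 to 84 mm above the table.
- tray_floor (a point): Centre of the tray's inner floor, 36 mm above the table; moves with the tray. A low divider along x parts the jars (left) from the tin (right); behind the jars a bay holds new lids.
- jar_tomato_mid (a point): Middle of a loose dark red jar of preserves standing in the left half of the tray, 72 mm across, 115 mm tall; this point is 57 mm above its foot. Bystander.
- jar_pickle_mid (a point): Middle of a loose green jar of preserves standing in the left half of the tray, 72 mm across, 115 mm tall; this point is 57 mm above its foot. Bystander.
- fish_tin_mid (a point): Middle of a loose flat fish tin lying in the right half of the tray, 104 x 60 x 24 mm. Bystander.
- wine_mid (a point): Middle of a green wine bottle standing on the table, 75 mm across, 300 mm tall. Bystander.
- food_can_mid (a point): Middle of a food can standing on the table, 75 mm across, 110 mm tall. Bystander.
- driver: Orange-handled screwdriver lying on the table; origin at table height within its length, handle to its -x. Bystander.
- torch_mid (a point): Middle of a black and yellow torch lying on the table, 135 mm long, 40 mm thick. Bystander.
Mind the look-alikes: they are no part of the job. Leave any pink or turquoise look-alike of the part that bears fish_tin_mid alone.

How it is judged:
By the outcome, as a careful person would: the job done as asked, in the order asked, and still so for the second after the job is handed in, with the robot touching nothing.
It also fails if it takes over 32 s, if anything falls off the work surface, if the arm or the gripper's body presses on something with over 40 N, if the wrist force passes 120 N, or if a joint passes its speed limit or range.

ROBOT

A 6-joint arm with a two-finger parallel gripper is mounted at the origin on the work surface. World frame = base frame: x ahead of the robot, y to its left, z up, the work surface at z = 0. Lengths are in mm, angles in rad, forces in N, time in s.
With the tool pointing down it reaches from about 400 to 925 mm from the base axis. Payload 12.5 kg.
Tool frame: the origin (TCP) lies on the mounting face of the last link; the fingertips stand 190 mm ahead of it and the grasp point (between the pads) lies 171 mm ahead of it; x points along the fingers, y is the direction in which the jaws open and shut, and the axes are right-handed (so a half turn about x gives the same grasp; the last joint's range is limited). The gripper opens to 95 mm and grips with 3 to 60 N. Pads are 20 mm wide; open, the fingers measure 119 mm over their backs; the gripper's body (75 mm by 180 mm) begins 59 mm behind the grasp point.
Start: joints at [-1.297, 0.491, 1.559, -0, 1.092, -0.106], TCP at [231.728, -580.454, 404.761] pointing down, gripper open.
Joint ranges: [-3.1, 3.1], [-0.84, 2.19], [0.05, 2.79], [-1.13, 4.28], [0.06, 2.93], [-2.69, 2.69]. Speed limits (rad/s): [2.22, 2.22, 2.79, 3.14, 3.14, 3.14].

INTERFACE

Orientations are given as [roll, pitch, yaw] about the fixed x, y, z axes, in that order (R = Rz(yaw) Ry(pitch) Rx(roll)).
In Python, from cell import env, eyes gives the robot as it stands. The module is installed in compiled form; this text tells all that it offers.
- The arm moves only by the tool jog_arm, never from a script. Its argument "deltas" is one flat list of numbers, 7 for each row, row after row: the shift along the tool's x, y, z in mm, then the turn, a rotation vector about the tool's x, y, z in rad, then the opening, from 0 (shut) to 1 (fully open). A call has 1 to 10 rows; each row shifts and turns the pose as measured when the row begins, along the tool's axes as they then stand; what a row does not reach is not made up. A row lasts 1/8 s, in which the tool goes at most 62.5 mm and 10.7 degrees, less where a joint would pass 70% of its speed; a pose out of reach is approached as far as the arm can. A call is refused whole if a number of a shift passes 62.5 or a number of a turn 0.188, either way. A call with a gripper value outside its range is refused whole. The fingers move at their own pace and stop on an object; the grip force is fixed at half the most. Time passes only in rows, so rows that do not move let the fingers close. It gives the time, the measured TCP pose, the force and the opening at its end, in the units of the state.
- env.state(): the state, without advancing time (a new reading comes with each control period).
- eyes.read_camera(name): name is "scene" or "side" or "wrist"; returns a dict with "image" (480x640x3 uint8, red, green, blue), "fovy" (degrees; the focal length in pixels is half the picture's height over the tangent of half this angle, whatever the lens; pixels are square), "cx", "cy" (the principal point, pixels), "dist" ([k1, k2, p1, p2, k3] as OpenCV has them; the pictures are not rectified), "world_from_camera" (4x4, takes a point from camera to world coordinates). Camera axes: x right, y up, looking along -z (the intrinsics and any distortion apply to the point x, -y, -z); pixel columns grow to the right and rows downward; lengths in mm; the calibration is good to about 2 mm. A picture is of the moment at which its call begins. There is no depth.
- env.job_done(): hands the job in, once; it reports no verdict.
The state is a dict: "t": time; "joints": joint angles; "qvel": joint speeds; "tau": joint torques, N m; "eef_pos": TCP position; "tcp_rot": TCP orientation; "ft_force": force on the tool from outside, world axes, zero at the start; "moment": the same for the moment, N m; "opening": opening from 0.0 (shut) to 1.0 (fully open).
Only numpy, scipy, OpenCV 4.12 (cv2) and the standard library are available. Lean on these libraries where they do the work, as an engineer would, in place of code of your own. Each camera call takes 0.05 s, during which the arm holds its last target.

## Working session

There is one attempt and no reset: what is moved stays moved. The work goes in short steps, Python scripts to look and compute and a tool call to move; the robot and the scene stay as the last step left them, time stands still between calls to the robot, and variables do not carry over. Pictures are saved under pics/ and viewed, and the job is handed in when it is done.

Besides the shell and the picture viewer there is one more tool, called after "Emit:" as name(argument=value, ...) on one line, values as JSON. jog_arm: Moves the arm, as the interface text tells. Its arguments: {"type":"object","properties":{"deltas":{"type":"array","items":{"type":"number"}}},"required":["deltas"]}

```bash
mkdir -p pics; cat > h.py <<'E'
import numpy as np, cv2
from cell import env, eyes
def cam(n):
    c=eyes.read_camera(n); f=240/np.tan(np.radians(c['fovy'])/2)
    K=np.array([[f,0,c['cx']],[0,f,c['cy']],[0,0,1.]])
    c['K']=K; c['d']=np.array(c['dist'],float); c['T']=np.array(c['world_from_camera']); return c
def ray(c,px):
    u=cv2.undistortPoints(np.array([[px]],float),c['K'],c['d'])[0,0]
    d=c['T'][:3,:3]@np.array([u[0],-u[1],-1]); return c['T'][:3,3],d/np.linalg.norm(d)
def onz(c,px,z):
    o,d=ray(c,px); return o+d*(z-o[2])/d[2]
def proj(c,P):
    p=np.linalg.inv(c['T'])@np.append(P,1); p=np.array([p[0],-p[1],-p[2]])
    return cv2.projectPoints(p.reshape(1,3),np.zeros(3),np.zeros(3),c['K'],c['d'])[0][0,0]
def save(c,n): cv2.imwrite('pics/'+n,cv2.cvtColor(c['image'],cv2.COLOR_RGB2BGR))
E
python3 - <<'E'
from h import *
import pickle
s=env.state();print(s)
for n in ['scene','side','wrist']:
    c=cam(n);save(c,n+'0.png');pickle.dump(c,open(n+'0.pkl','wb'));print(n,c['T'].round(2).tolist(),c['K'][0,0],c['d'])
E
```

```text
{'t': 0.0, 'joints': array([-1.29661231e+00,  4.91573082e-01,  1.55945998e+00, -2.84155697e-06,
        1.09167565e+00, -1.05606715e-01]), 'qvel': array([ 1.33643477e-03, -5.34780426e-04, -1.02540093e-03,  2.36752361e-04,
       -4.67095909e-05,  4.75954817e-04]), 'tau': array([-1.92007203e-03, -6.12655520e+01, -2.58186686e+01,  6.92309439e-02,
        4.82158398e-02, -3.83868348e-05]), 'eef_pos': array([ 231.71225983, -580.42660877,  404.14959672]), 'tcp_rot': array([-1.67414497,  1.56968027,  1.84723972]), 'ft_force': array([ 0.15961214,  1.02664732, -0.10267918]), 'moment': array([-0.03868335, -0.02817946, -0.02220191]), 'opening': 1.0031036886894868}
scene [[-0.74, -0.59, 0.34, 1172.5], [0.68, -0.63, 0.38, 836.6], [-0.01, 0.51, 0.86, 1729.92], [0.0, 0.0, 0.0, 1.0]] 615.4946102420663 [0.04710708 0.         0.         0.         0.        ]
side [[0.67, 0.47, -0.57, -300.59], [-0.74, 0.42, -0.52, -668.21], [-0.0, 0.78, 0.63, 1073.25], [0.0, 0.0, 0.0, 1.0]] 473.20675776105054 [-0.02652328  0.          0.          0.          0.        ]
wrist [[0.37, 0.9, 0.22, 292.95], [-0.93, 0.36, 0.09, -556.12], [-0.0, -0.23, 0.97, 384.87], [0.0, 0.0, 0.0, 1.0]] 407.55288471194143 [-0.04931636  0.          0.          0.          0.        ]
```

View pics/scene0.png

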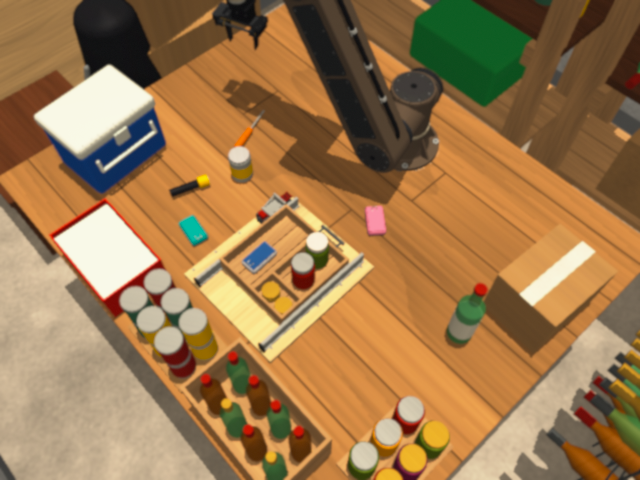

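View pics/side0.png

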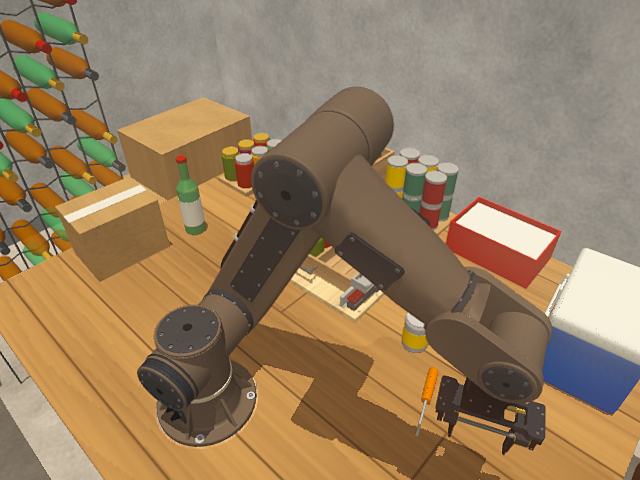

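View pics/wrist0.png

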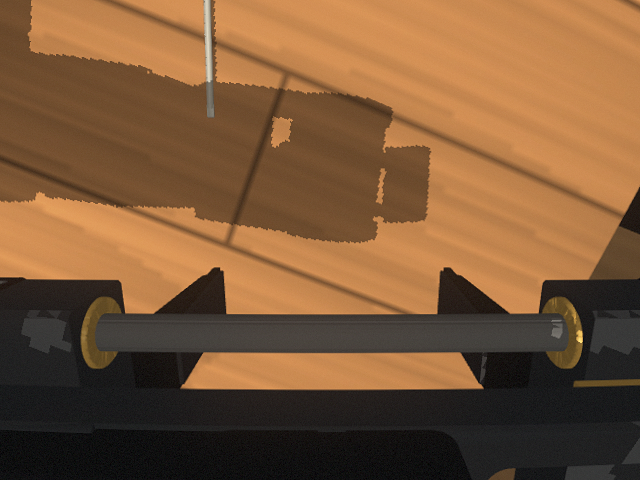

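```bash
python3 - <<'E'
from h import *
import pickle
c=pickle.load(open('scene0.pkl','rb'))
im=cv2.cvtColor(c['image'],cv2.COLOR_RGB2BGR)
cv2.imwrite('pics/crop1.png',cv2.resize(im[180:360,180:380],None,fx=4,fy=3.3333,interpolation=cv2.INTER_CUBIC) if 0 else cv2.resize(im[185:355,180:380],(800,680))[:600])
cv2.imwrite('pics/crop2.png',cv2.resize(im[185:245,245:325],(800,600),interpolation=cv2.INTER_CUBIC))
for p in [(187,273),(372,266),(267,355),(290,196),(261,214)]: print(p,onz(c,p,18).round(0),onz(c,p,65).round(0))
E
```

```text
(187, 273) [882. -95.  18.] [890. -69.  65.]
(372, 266) [441. 281.  18.] [461. 296.  65.]
(267, 355) [871. 279.  18.] [879. 294.  65.]
(290, 196) [453. -94.  18.] [473. -68.  65.]
(261, 214) [ 571. -105.   18.] [588. -79.  65.]
```

View pics/crop1.png

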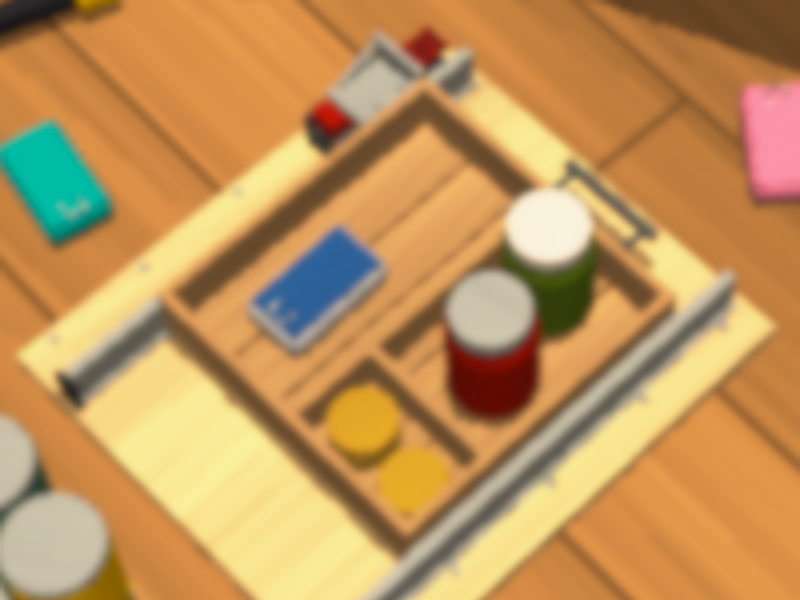

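View pics/crop2.png

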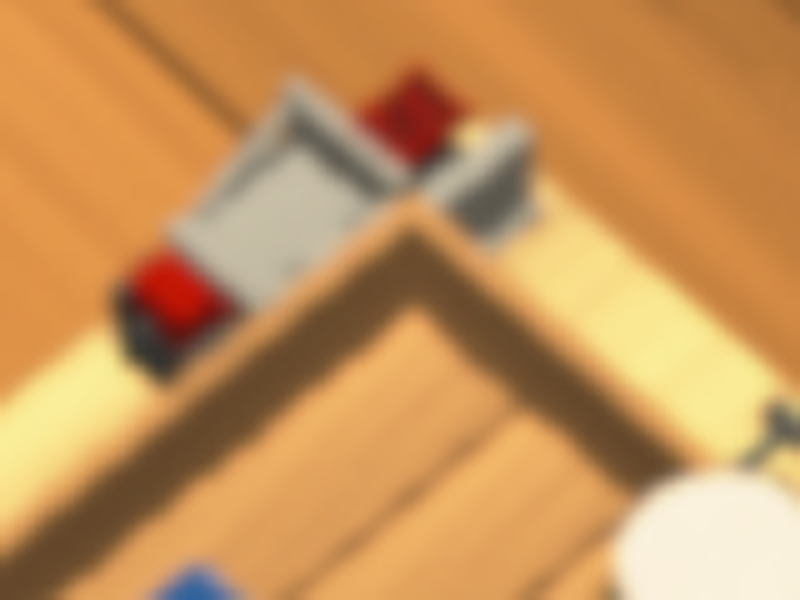

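The red ribbed bar end is at scene (286,196) and the red tooth at (263,214), with the grey lug plate between them. Other red things are the red-rimmed box (105,255), the tomato jar (303,268) and the jars of stock, none of which fit the description. The look-alikes are pink (375,220) and turquoise (193,230). I choose the bar at (286,196) to (263,214). Next I'll bring the wrist camera over it.

```bash
cat >> h.py <<'E'
from scipy.spatial.transform import Rotation as R
def pose():
    s=env.state(); return s,R.from_euler('xyz',s['tcp_rot']).as_matrix(),np.array(s['eef_pos'])
def togo(P,yaw):
    s,M,p=pose()
    best=None
    for sg in (1,-1):
        y=sg*np.array([-np.sin(yaw),np.cos(yaw),0]); x=np.array([0,0,-1.]); T=np.stack([x,y,np.cross(x,y)],1)
        rv=R.from_matrix(M.T@T).as_rotvec()
        if best is None or np.linalg.norm(rv)<np.linalg.norm(best): best=rv
    print('t',s['t'],'pos',p.round(1),'F',s['ft_force'].round(1),'op',round(s['opening'],2),'\nM',M.round(3).tolist(),'\nd_tool',(M.T@(np.array(P)-p)).round(1),'rv',best.round(3))
E
python3 - <<'E'
from h import *
import pickle
c=pickle.load(open('scene0.pkl','rb'))
print(onz(c,(286.5,196.5),62),onz(c,(263,214),73))
togo([440,-110,400],0.0)
E
```

```text
[481.64442246 -76.30547114  62.        ] [585.89035517 -70.61172995  73.        ]
t 0.15 pos [ 231.7 -580.4  404.3] F [-0.  -0.1  0.2] op 1.0 
M [[-0.0, 0.371, -0.929], [0.001, -0.929, -0.371], [-1.0, -0.001, -0.0]] 
d_tool [   4.6 -359.7 -367.8] rv [0.38  0.    0.001]
```

Emit:
jog_arm(deltas=[0,-45,-46,0,0,0,0,0,-45,-46,0,0,0,0,0,-45,-46,0,0,0,0,0,-45,-46,0,0,0,0,0,-45,-46,0,0,0,0,0,-45,-46,0,0,0,0,0,-45,-46,0,0,0,0,0,0,0,0.15,0,0,0,0,0,0,0.15,0,0,0,0,0,0,0.08,0,0,0])

```text
t: 1.4
eef_pos: [410.5, -173.6, 403.1]
tcp_rot: [-1.447, 1.569, 1.684]
ft_force: [0.2, -0.0, 0.1]
opening: 0.022
```

```bash
python3 - <<'E'
from h import *
import pickle
togo([440,-110,400],0.0)
c=cam('wrist');save(c,'wrist1.png');pickle.dump(c,open('wrist1.pkl','wb'))
c=cam('side');save(c,'side1.png');pickle.dump(c,open('side1.pkl','wb'))
E
```

```text
t 1.4 pos [ 410.5 -173.6  403.1] F [ 0.2 -0.   0.1] op 0.02 
M [[-0.0, -0.01, -1.0], [0.002, -1.0, 0.01], [-1.0, -0.002, 0.0]] 
d_tool [  3.3 -63.9 -28.9] rv [-0.01   0.     0.002]
```

View pics/wrist1.png

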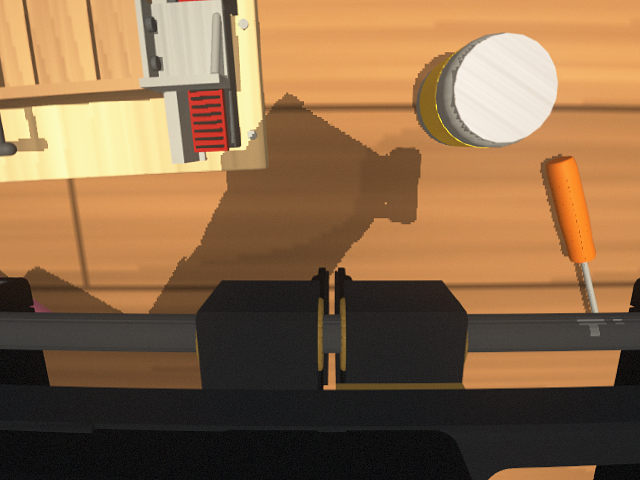

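View pics/side1.png

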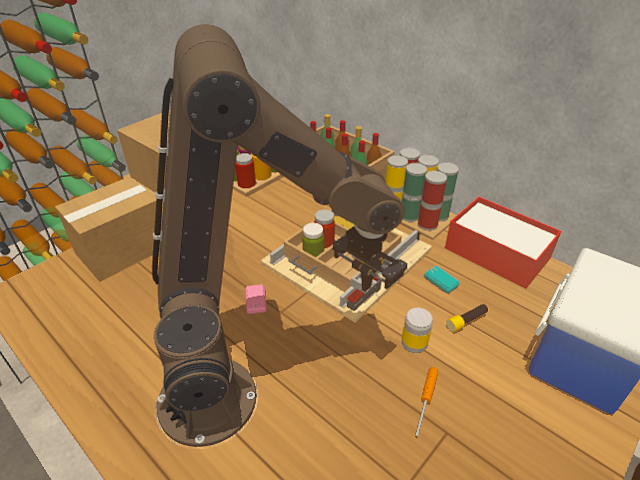

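Wrist view: ribbed red bar at about (208,120), its near end at row 152, lug plate upright at about row 85, base corner at (266,168). I'll shift left and forward for a centred view.

Emit:
jog_arm(deltas=[0,-30,-10,0,0,0,0,0,-30,-10,0,0,0,0,0,-30,-10,0,0,0,0,0,0,0,0,0,0,0])

```text
t: 2.0
eef_pos: [441.6, -82.4, 403.1]
tcp_rot: [-1.336, 1.569, 1.805]
ft_force: [0.0, -0.1, 0.1]
opening: 0.004
```

```bash
python3 - <<'E'
from h import *
import pickle
togo([440,-110,400],0.0)
c=cam('wrist');save(c,'wrist2.png');pickle.dump(c,open('wrist2.pkl','wb'))
im=cv2.cvtColor(c['image'],cv2.COLOR_RGB2BGR)
cv2.imwrite('pics/w2crop.png',cv2.resize(im[0:230,220:480],(780,600) if 0 else (680,600),interpolation=cv2.INTER_CUBIC))
E
```

```text
t 2.0 pos [441.6 -82.4 403.1] F [ 0.  -0.1  0.1] op 0.0 
M [[-0.0, -0.001, -1.0], [0.002, -1.0, 0.001], [-1.0, -0.002, 0.001]] 
d_tool [ 3.  27.6  1.6] rv [-0.001  0.     0.002]
```

View pics/wrist2.png

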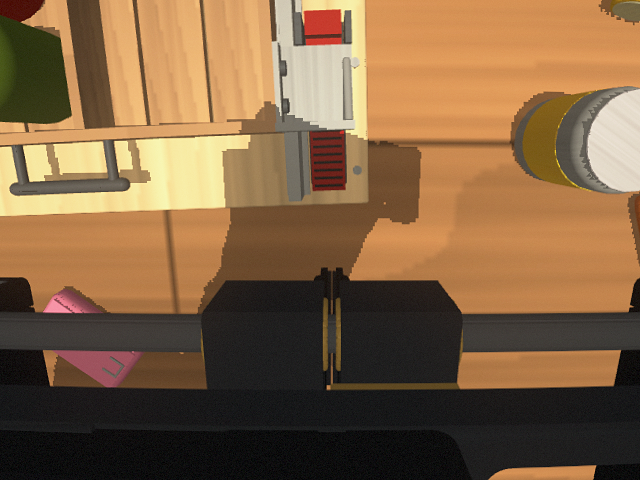

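```bash
python3 - <<'E'
from h import *
import pickle
c=pickle.load(open('wrist2.pkl','rb'))
hsv=cv2.cvtColor(c['image'],cv2.COLOR_RGB2HSV)
m=(((hsv[...,0]<5)|(hsv[...,0]>173))&(hsv[...,1]>170)&(hsv[...,2]>40)).astype(np.uint8); m[:,:280]=0;m[230:]=0
m=cv2.morphologyEx(m,cv2.MORPH_CLOSE,np.ones((9,3),np.uint8))
n,l,st,ce=cv2.connectedComponentsWithStats(m)
for i in range(1,n):
    if st[i][4]>60: print(st[i],ce[i])
for r in list(range(8,50,4))+list(range(126,196,6)):
    x=np.where(m[r])[0]
    if len(x): print(r,x.min(),x.max(),onz(c,(x.min(),r),62)[:2].round(1),onz(c,(x.max()+1,r),62)[:2].round(1), onz(c,(x.mean()+.5,r),73)[:2].round(1))
for p in [(310,190.5),(346,190.5)]: print('near end',onz(c,p,62))
# front wall edge of base, z18
for p in [(1,215),(367,202),(366,60)]: print('base',onz(c,p,18).round(1))
for p in [(2,142),(270,133)]: print('tray front',onz(c,p,86).round(1))
im=cv2.cvtColor(c['image'],cv2.COLOR_RGB2BGR)
cv2.imwrite('pics/w2crop.png',cv2.resize(im[0:220,260:390],None,fx=2.7,fy=2.7,interpolation=cv2.INTER_NEAREST))
E
```

```text
[ 304   10   38   35 1211] [322.60693642  26.93228737]
[ 310  130   35   61 1901] [327.67332983 160.57285639]
12 304 339 [599.1 -62. ] [599.1 -88.1] [596.  -75.3]
16 305 339 [596.4 -62.7] [596.4 -88.1] [593.3 -75.6]
20 305 339 [593.7 -62.6] [593.6 -88.1] [590.7 -75.6]
24 305 341 [590.9 -62.6] [590.9 -89.6] [588.1 -76.3]
28 304 341 [588.2 -61.8] [588.2 -89.6] [585.4 -76. ]
32 305 341 [585.5 -62.5] [585.4 -89.6] [582.8 -76.3]
36 306 340 [582.7 -63.2] [582.7 -88.9] [580.1 -76.3]
40 306 340 [579.9 -63.2] [579.9 -88.9] [577.4 -76.3]
44 306 316 [577.2 -63.2] [577.1 -71.3] [574.8 -67.7]
132 310 343 [513.9 -65.5] [513.9 -91.5] [513.7 -83.2]
138 311 343 [509.4 -66.2] [509.4 -91.5] [509.3 -79. ]
144 311 343 [504.9 -66.1] [504.9 -91.6] [505. -79.]
150 311 343 [500.4 -66.1] [500.4 -91.6] [500.6 -79. ]
156 311 343 [495.8 -66. ] [495.8 -91.6] [496.2 -79. ]
162 312 344 [491.2 -66.8] [491.2 -92.4] [491.7 -79.7]
168 312 344 [486.6 -66.7] [486.6 -92.5] [487.3 -79.7]
174 312 344 [481.9 -66.7] [481.9 -92.5] [482.8 -79.7]
180 312 344 [477.2 -66.6] [477.2 -92.5] [478.3 -79.7]
186 313 344 [472.5 -67.4] [472.5 -92.6] [473.7 -80.1]
near end [468.97273014 -64.95414911  62.        ]
near end [468.97599334 -93.39974284  62.        ]
base [442.  230.3  18. ]
base [ 453.3 -114.    18. ]
base [ 574.  -110.9   18. ]
tray front [508.9 161.3  86. ]
tray front [512.8 -38.3  86. ]
```

View pics/w2crop.png

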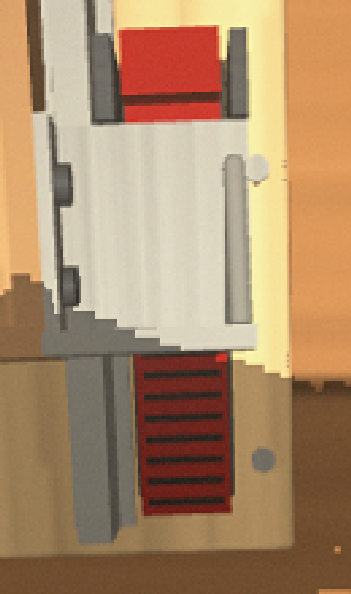

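Bar near end at x≈469, y≈-79.5, yaw≈0.034, lug near face at x≈513, tooth far end at about 597. This agrees with the listed 128 mm length. The press point is (490,-79), behind the lug.

```bash
python3 - <<'E'
from h import *
togo([490,-79.2,265],0.034)
E
```

```text
t 2.05 pos [441.5 -83.1 403.1] F [ 0.8 -1.2  0.2] op 0.0 
M [[-0.001, -0.002, -1.0], [0.002, -1.0, 0.002], [-1.0, -0.002, 0.001]] 
d_tool [138.1  -3.7 -48.6] rv [-0.036  0.001  0.002]
```

Emit:
jog_arm(deltas=[0,-2,-24,-0.018,0,0,0,0,-1,-24,-0.018,0,0,0,30,0,0,0,0,0,0,40,0,0,0,0,0,0,40,0,0,0,0,0,0,22,0,0,0,0,0,0,0,0,0,0,0,0])

```text
invalid input
```

```bash
python3 - <<'E'
from h import *
import pickle
togo([490,-79.2,265],0.034)
for n in ['wrist','scene','side']:
    c=cam(n);save(c,n+'3.png');pickle.dump(c,open(n+'3.pkl','wb'))
    print(n,proj(c,[490,-79.2,62]))
c=pickle.load(open('scene3.pkl','rb'));s=pickle.load(open('side3.pkl','rb'))
a=cv2.resize(c['image'][165:265,225:345],(480,400)); p=proj(s,[490,-79,70]).astype(int)
b=cv2.resize(s['image'][p[1]-50:p[1]+50,p[0]-40:p[0]+40],(320,400))
cv2.imwrite('pics/both3.png',cv2.cvtColor(np.hstack([a,b]),cv2.COLOR_RGB2BGR))
E
```

```text
t 2.05 pos [441.5 -83.1 403.1] F [ 0.8 -1.2  0.2] op 0.0 
M [[-0.001, -0.002, -1.0], [0.002, -1.0, 0.002], [-1.0, -0.002, 0.001]] 
d_tool [138.1  -3.7 -48.6] rv [-0.036  0.001  0.002]
wrist [326.94657438 163.30101135]
scene [283.99739496 197.40314334]
side [354.08390279 295.10826899]
```

View pics/wrist3.png

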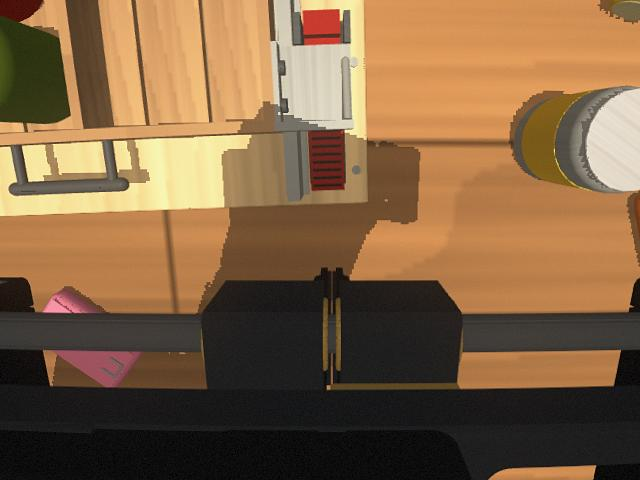

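View pics/both3.png

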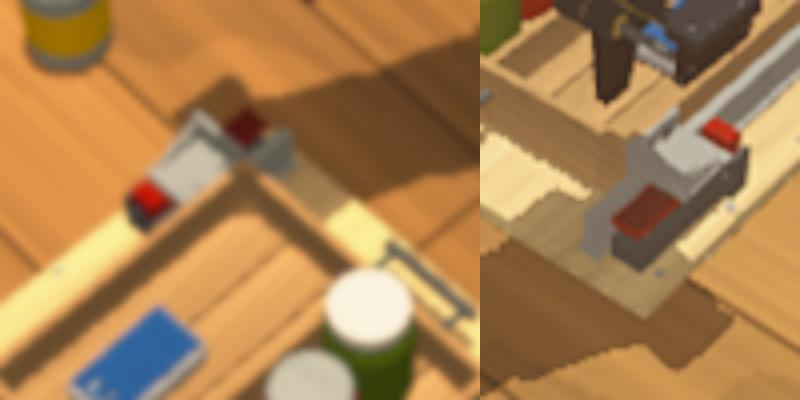

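That call was refused because I miscounted the numbers in the rows. I'll resend it.

Emit:
jog_arm(deltas=[0,-2,-24,-0.018,0,0,0,0,-1,-24,-0.018,0,0,0,30,0,0,0,0,0,0,40,0,0,0,0,0,0,40,0,0,0,0,0,0,22,0,0,0,0,0,0,0,0,0,0,0,0,0])

```text
t: 3.08
eef_pos: [489.9, -87.1, 268.0]
tcp_rot: [-2.785, 1.569, 0.383]
ft_force: [0.2, 0.3, 0.5]
opening: 0.009
```

```bash
python3 - <<'E'
from h import *
import pickle
togo([490,-79.2,265],0.034)
for n in ['wrist','scene','side']:
    c=cam(n);save(c,n+'3.png');pickle.dump(c,open(n+'3.pkl','wb'))
    print(n,proj(c,[490,-79.2,62]))
c=pickle.load(open('scene3.pkl','rb'));s=pickle.load(open('side3.pkl','rb'))
a=cv2.resize(c['image'][165:265,225:345],(480,400)); p=proj(s,[490,-79,70]).astype(int)
b=cv2.resize(s['image'][p[1]-50:p[1]+50,p[0]-40:p[0]+40],(320,400))
cv2.imwrite('pics/both3.png',cv2.cvtColor(np.hstack([a,b]),cv2.COLOR_RGB2BGR))
E
```

```text
t 3.075 pos [489.9 -87.1 268. ] F [0.2 0.3 0.5] op 0.01 
M [[0.002, 0.027, -1.0], [0.001, -1.0, -0.027], [-1.0, -0.001, -0.002]] 
d_tool [ 3.  -7.9 -0.3] rv [-0.007 -0.002  0.001]
wrist [314.89528329 280.9325179 ]
scene [283.99739496 197.40314334]
side [354.08390279 295.10826899]
```

View pics/wrist3.png

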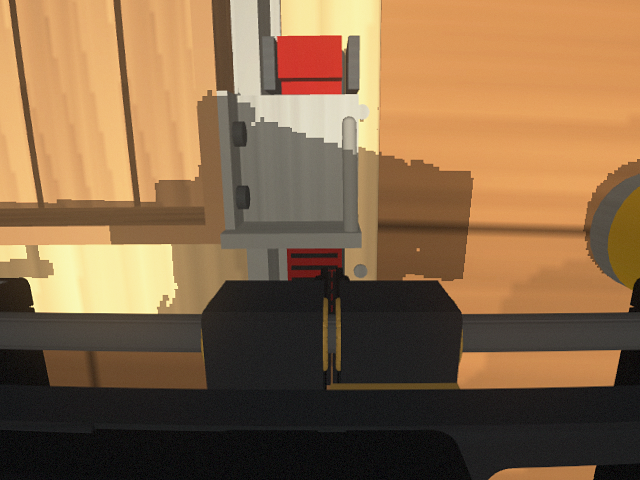

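View pics/both3.png

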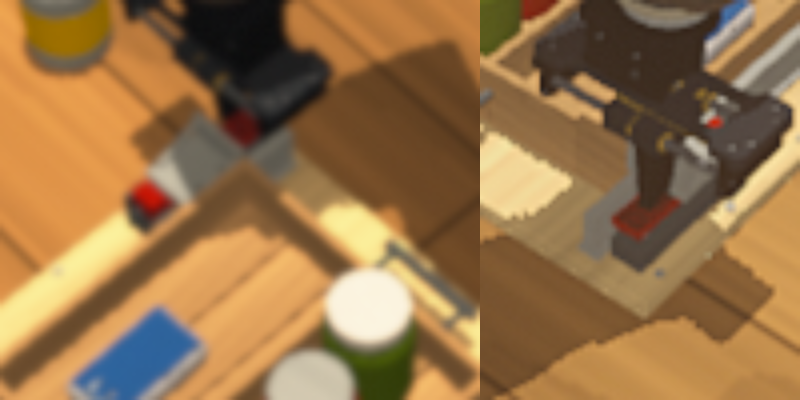

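Tips are above the ribbed part, about 8 mm too far right (tips at column 331, bar centre at 315). I'll correct that, then press.

Emit:
jog_arm(deltas=[0,-7.5,0,-0.007,0,0,0,12,0,0,0,0,0,0,6,0,0,0,0,0,0,5,0,0,0,0,0,0,4,0,0,0,0,0,0])

```text
t: 3.85
eef_pos: [490.5, -78.8, 243.9]
tcp_rot: [2.919, 1.561, -0.188]
ft_force: [-1.7, 0.3, 7.6]
opening: 0.003
```

```bash
python3 - <<'E'
from h import *
togo([490,-79.2,239.5],0.034)
E
```

```text
t 3.85 pos [490.5 -78.8 243.9] F [-1.7  0.3  7.6] op 0.0 
M [[0.01, 0.035, -0.999], [-0.002, -0.999, -0.035], [-1.0, 0.002, -0.01]] 
d_tool [4.4 0.3 0.6] rv [ 0.001 -0.01  -0.002]
```

Emit:
jog_arm(deltas=[3,0,0,0,0,0,0,3,0,0,0,0,0,0,1,0,0,0,0,0,0])

```text
t: 4.22
eef_pos: [490.5, -78.9, 238.8]
tcp_rot: [2.897, 1.56, -0.209]
ft_force: [-7.9, 2.0, 31.7]
opening: 0.005
```

Emit:
jog_arm(deltas=[-0.5,0,-4,0,0,0,0,0,0,-5,0,0,0,0,0,0,-5,0,0,0,0])

```text
t: 4.6
eef_pos: [502.2, -78.2, 240.0]
tcp_rot: [2.786, 1.568, -0.32]
ft_force: [-6.5, -0.5, 9.1]
opening: 0.002
```

Emit:
jog_arm(deltas=[0.6,0,-6,0,0,0,0,0.5,0,-6,0,0,0,0,0.5,0,-6,0,0,0,0])

```text
t: 4.97
eef_pos: [514.7, -77.7, 238.9]
tcp_rot: [-0.136, 1.551, 3.043]
ft_force: [-27.4, -7.7, 35.4]
opening: 0.004
```

```bash
python3 - <<'E'
from h import *
togo([510,-78.5,239.5],0.034)
c=cam('wrist');save(c,'wrist4.png')
E
```

```text
t 4.975 pos [514.7 -77.7 238.9] F [-27.4  -7.7  35.4] op 0.0 
M [[-0.019, 0.038, -0.999], [0.002, -0.999, -0.038], [-1.0, -0.003, 0.019]] 
d_tool [-0.5  0.6  4.7] rv [0.004 0.019 0.003]
```

View pics/wrist4.png

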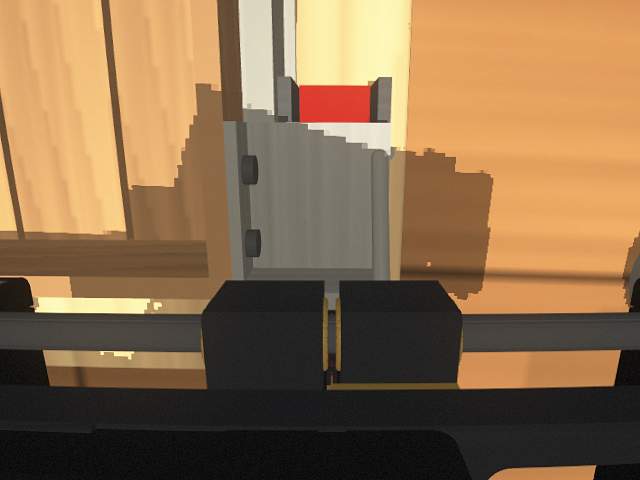

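Tooth pressed below its side cheeks (rows 85–122), with the lug plate's front edge just at it. I'm pressing too hard, so I'll ease off a little and continue forward.

Emit:
jog_arm(deltas=[-0.8,0,0,0,0.01,0,0,0,0,-5,0,0.005,0,0,0,0,-6,0,0,0,0])

```text
t: 5.4
eef_pos: [522.7, -77.5, 239.8]
tcp_rot: [-0.305, 1.555, 2.874]
ft_force: [-10.9, -3.3, 12.5]
opening: 0.007
```

```bash
python3 - <<'E'
from h import *
togo([510,-78.5,239.5],0.034)
c=cam('wrist');save(c,'wrist5.png')
E
```

```text
t 5.4 pos [522.7 -77.5 239.8] F [-10.9  -3.3  12.5] op 0.01 
M [[-0.015, 0.038, -0.999], [0.004, -0.999, -0.038], [-1.0, -0.005, 0.015]] 
d_tool [ 0.5  0.5 12.7] rv [0.004 0.015 0.005]
```

View pics/wrist5.png

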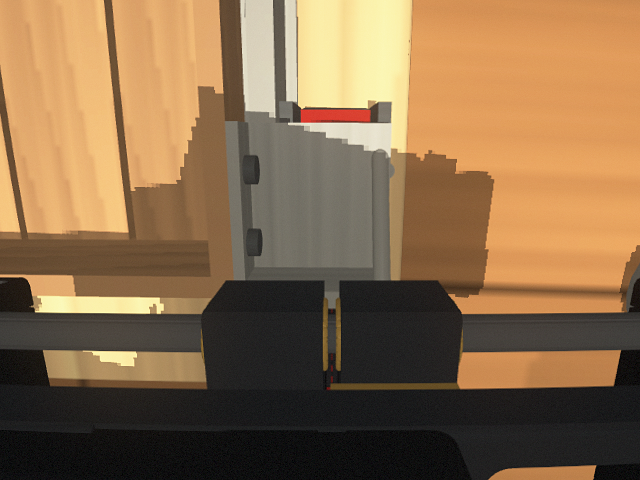

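The plate now covers most of the tooth and the tray moves with the tips. Continuing low for a further ~16 mm.

Emit:
jog_arm(deltas=[0,0,-6,0,0.003,0,0,0,0,-7,0,0.003,0,0,0,0,-7,0,0,0,0])

```text
t: 5.82
eef_pos: [540.1, -76.9, 239.3]
tcp_rot: [-0.316, 1.548, 2.863]
ft_force: [-13.0, -2.1, 15.0]
opening: 0.004
```

Emit:
jog_arm(deltas=[0,0,3,0,0,0,0,-10,0,0,0,0.012,0,0,-12,0,0,0,0.01,0,0,-9,0,0,0,0,0,0])

```text
t: 6.32
eef_pos: [537.7, -77.3, 270.9]
tcp_rot: [-1.713, 1.563, 1.466]
ft_force: [0.4, -0.2, 0.4]
opening: 0.001
```

```bash
python3 - <<'E'
from h import *
togo([540,-77.5,270.5],0.034)
c=cam('wrist');save(c,'wrist6.png')
E
```

```text
t 6.325 pos [537.7 -77.3 270.9] F [ 0.4 -0.2  0.4] op 0.0 
M [[0.001, 0.038, -0.999], [0.007, -0.999, -0.038], [-1.0, -0.007, -0.001]] 
d_tool [ 0.4  0.3 -2.3] rv [ 0.004 -0.001  0.007]
```

View pics/wrist6.png

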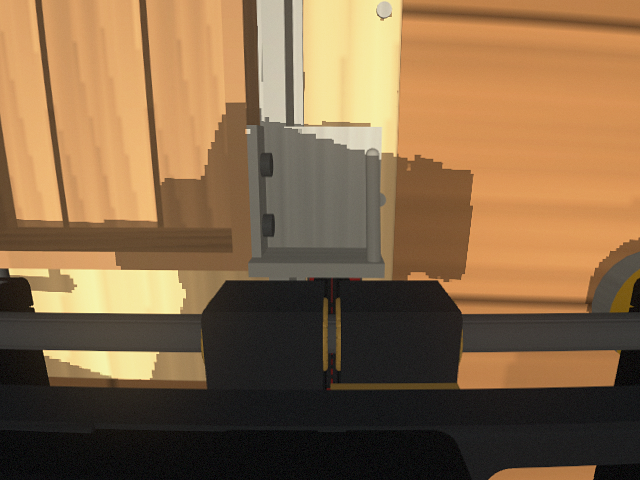

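The catch is held under the lug and the tips are at about z 81. Now the home push.

Emit:
jog_arm(deltas=[0,0,-6,-0.002,0,0.003,0,0,0,-8,-0.002,0,0.003,0,0,0,-8,0,0,0,0,0,0,-8,0,0,0,0,0,0,-8,0,0,0,0])

```text
t: 7.0
eef_pos: [572.6, -75.5, 271.7]
tcp_rot: [-0.255, 1.557, 2.929]
ft_force: [-8.3, -2.4, 5.5]
opening: 0.001
```

```bash
python3 - <<'E'
from h import *
togo([590,-75.8,270.5],0.034)
E
```

```text
t 7.0 pos [572.6 -75.5 271.7] F [-8.3 -2.4  5.5] op 0.0 
M [[-0.014, 0.042, -0.999], [0.003, -0.999, -0.042], [-1.0, -0.004, 0.014]] 
d_tool [  1.    1.  -17.4] rv [0.008 0.014 0.004]
```

Emit:
jog_arm(deltas=[1,0,-7,0,0.006,0,0,0,0,-7,0,0.006,0,0,0,0,-6,0,0,0,0])

```text
t: 7.38
eef_pos: [591.3, -74.9, 270.6]
tcp_rot: [-0.415, 1.56, 2.77]
ft_force: [-28.4, -6.5, 15.9]
opening: 0.005
```

```bash
python3 - <<'E'
from h import *
togo([595,-75.8,270.5],0.034)
c=cam('wrist');save(c,'wrist7.png')
E
```

```text
t 7.375 pos [591.3 -74.9 270.6] F [-28.4  -6.5  15.9] op 0.01 
M [[-0.01, 0.043, -0.999], [0.004, -0.999, -0.043], [-1.0, -0.004, 0.01]] 
d_tool [ 0.1  1.1 -3.6] rv [0.009 0.01  0.004]
```

View pics/wrist7.png

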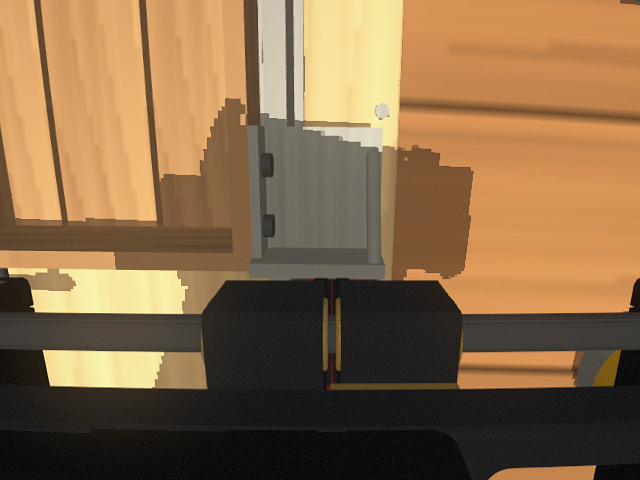

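Force rose to 28 N at TCP x 591, the expected rear stop. One short confirming push, then back off, up and clear to look.

Emit:
jog_arm(deltas=[0,0,-4,0,0,0,0,0,0,0,0,0,0,0])

```text
t: 7.68
eef_pos: [593.0, -75.0, 270.7]
tcp_rot: [-0.241, 1.548, 2.944]
ft_force: [-0.2, -0.1, 0.1]
opening: 0.005
```

Emit:
jog_arm(deltas=[0,0,4,0,0,0,0,-10,0,6,0,0,0,0,-40,0,0,0,0,0,0,-50,0,10,0,0,0,0,-50,0,40,0,0,0,0,0,0,0,0,0,0,0])

```text
t: 8.43
eef_pos: [535.9, -78.1, 427.0]
tcp_rot: [-0.244, 1.554, 2.941]
ft_force: [0.6, -0.4, -1.0]
opening: 0.008
```

```bash
python3 - <<'E'
from h import *
import pickle
togo([595,-75.8,270.5],0.034)
for n in ['wrist','scene']:
    c=cam(n);save(c,n+'8.png');pickle.dump(c,open(n+'8.pkl','wb'))
im=cv2.cvtColor(c['image'],cv2.COLOR_RGB2BGR)
cv2.imwrite('pics/sc8.png',cv2.resize(im[175:355,160:380],(733,600)))
E
```

```text
t 8.425 pos [535.9 -78.1 427. ] F [ 0.6 -0.4 -1. ] op 0.01 
M [[-0.017, 0.044, -0.999], [0.003, -0.999, -0.044], [-1.0, -0.004, 0.017]] 
d_tool [155.4   1.  -61.8] rv [0.01  0.017 0.004]
```

View pics/wrist8.png

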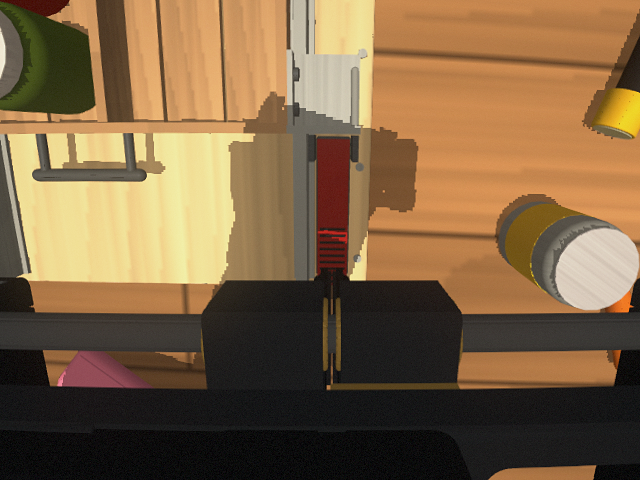

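View pics/sc8.png

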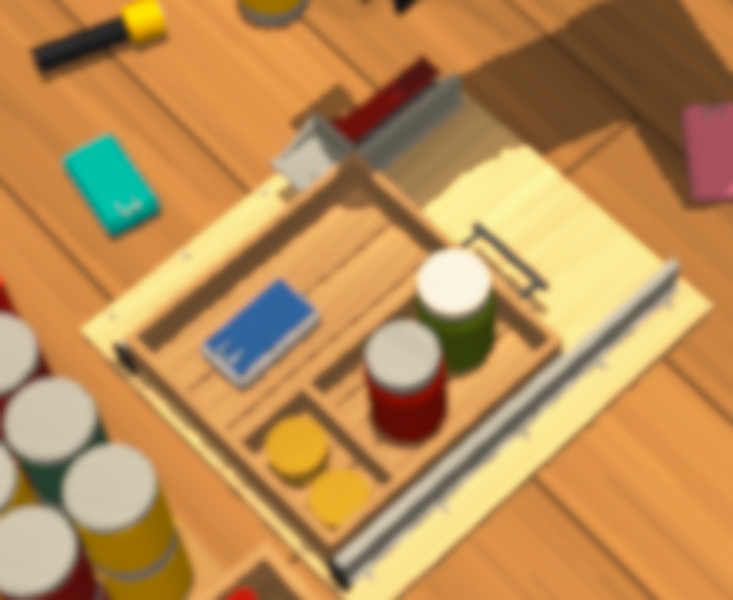

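```bash
python3 - <<'E'
from h import *
import pickle
c=pickle.load(open('wrist8.pkl','rb'))
for P in [[597,-75.3,73],[597,-75.3,64],[581,-75.9,73],[581,-75.9,62],[601,-75,64],[601,-75,94],[469,-79.5,62],[469,-79.5,53]]: print(P,proj(c,P).round(1))
s=cam('side');save(s,'side8.png');p=proj(s,[590,-79,70]).astype(int);print(p)
a=c['image'][100:290,270:400]; a=np.clip(a.astype(float)*1.8,0,255).astype(np.uint8)
b=s['image'][p[1]-45:p[1]+55,p[0]-55:p[0]+45]; b=np.clip(b.astype(float)*1.5,0,255).astype(np.uint8)
cv2.imwrite('pics/c8.png',cv2.cvtColor(np.hstack([cv2.resize(a,(390,570)),cv2.resize(b,(400,570))]),cv2.COLOR_RGB2BGR))
E
```

```text
[597, -75.3, 73] [332.9 139.2]
[597, -75.3, 64] [333. 139.]
[581, -75.9, 73] [332.8 159.5]
[581, -75.9, 62] [332.8 158.7]
[601, -75, 64] [332.8 134. ]
[601, -75, 94] [332.8 134. ]
[469, -79.5, 62] [331.1 285.2]
[469, -79.5, 53] [331.1 281.7]
[374 275]
```

View pics/c8.png

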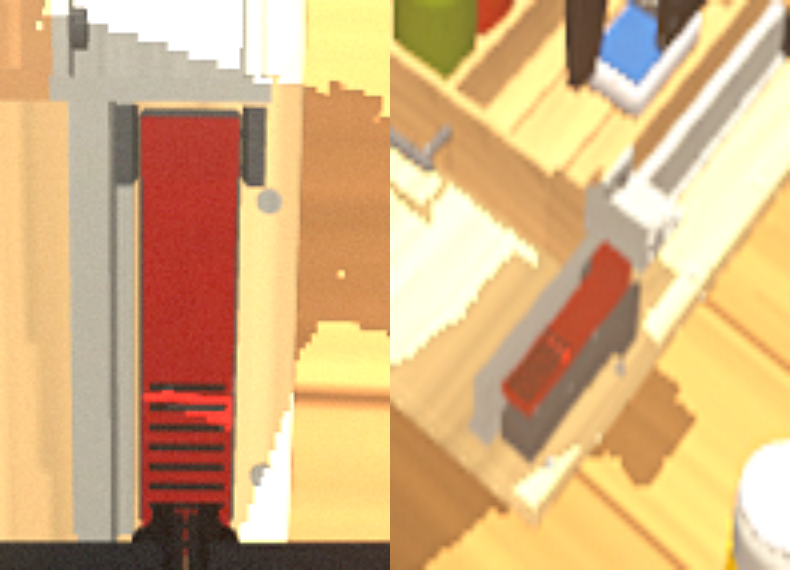

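The side view shows the bar up and standing above its cheeks, with the tooth behind the lug. The lug face is at row 133.5, against a predicted 134 for fully home. Handing in.

```bash
python3 -c "
from h import *
print(env.state()['ft_force'],env.job_done())"
```

```text
the job is handed in; nothing more can be done
[ 0.32798749 -0.69961367 -0.32476483] None
```

The tray is fully home, the catch has sprung up behind the lug, and the job is handed in at about 8.5 s of the 32 s allowed. I pressed the ribbed bar down to its stop with closed fingertips and, holding it down, pushed the lug over the tooth. I then lifted the tips to about 81 mm and pushed the tray onto the rear stop.

**Last checks:**
- **Tray:** the lug face measured about x = 601 mm, against 601 mm predicted for fully home.
- **Catch:** the bar is up, with the tooth clear behind the lug.
- **Bystanders:** both jars stand and the tin lies in the tray. I went nowhere near the things on the table; I did not compare their positions before and after.
- **Robot:** the gripper is clear, with less than 1 N at the wrist.

**What went wrong on the way:**
- One move call was refused because I miscounted its numbers.
- I briefly pressed the bar with about 35 N against its stop, more than it needed, and then eased off. This was with the fingertips, not the gripper's body.

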